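# Lay the tall peg carton down and slide it snug into the drying rack

## Task

The wind keeps catching the tall carton of clothes pegs: tip it over towards the green drying rack by pushing it high up, so that it lies flat on its side on the table. Then slide it along the table, top end first, squarely into the low bay under the rack until it rests snug against the orange sprung wire divider; feel for the divider and press only lightly, because a hard shove bends it into the glass jars behind. Do not ram the rack, dent the carton, or disturb the mug and the plate.

Things in the scene. Friction and masses are not known exactly. Their poses are not given: they have to be found in the camera images.
- carton: Loose closed cardboard carton with blue and yellow bands, 120 (its x) x 95 (its y) x 230 mm tall (its z), 0.4-0.65 kg, evenly filled; too wide to grasp. Origin: centre of its underside. Starts upright, its -y face towards the bay (within 0.1 rad). Tipped towards the rack it lies on its -y face, 95 mm high, its y axis up, its z axis towards the bay. Walls dent at a 25 N push.
- carton_mid (a point): Centre of the carton (115 mm above its underside), axes as the carton's.
- carton_top (a point): Centre of the carton's top end, the end that enters the bay, axes as the carton's.
- rack: Green wire drying rack, fixed, 340 (x) x 210 (y) mm, deck 150 mm up, rim 205 mm, crockery in it up to about 330 mm. Origin: on the table at its centre. The bay is the space on the table under the deck, centred on x = 0, entered from the +y side; inward is -y. Small glass jars stand at the back of the bay (y = -60 to -98 mm).
- bay_mouth (a point): Middle of the bay's mouth, on the table, axes as the rack's (105 mm to its +y). Two low wire fences (wires 30 and 65 mm up) bound the bay at x = +-80 mm, 160 mm clear; their ends flare outwards, to x = +-110 mm, and stand out 25 mm from the mouth. The carton starts 335 to 395 mm in front of the mouth (to its centre).
- track: Steel rail under the deck, origin and axes as the rack's, 136 mm up. A shoe clamped somewhere along it carries the divider: an orange upright wire hoop, 100 mm wide, reaching from the rail down to 19 mm above the table. Its front face is 65 to 125 mm inward of the mouth, not measured: feel for it. It is sprung, yielding 1 mm per 3 N inward; over 12 N bends it.
- mug: Blue ceramic mug, 82 mm across, 95 mm high, standing on the table; origin at the centre of its underside. Bystander.
- plate: White melamine plate, 200 mm across, 20 mm high, on the table; origin at the centre of its underside. Bystander.
Not all that is in view belongs to the job. What is meant by the carton is not black or purple, and is the larger of those in its own colour.

How it is judged:
By the outcome, as a careful person would: the job done as asked, in the order asked, and still so for the second after the job is handed in, with the robot touching nothing.
It also fails if it takes over 72 s, if anything falls off the work surface, if the arm or the gripper's body presses on something with over 40 N, if the wrist force passes 120 N, or if a joint passes its speed limit or range.

## Robot

A 6-joint arm with a two-finger parallel gripper is mounted at the origin on the work surface. World frame = base frame: x ahead of the robot, y to its left, z up, the work surface at z = 0. Lengths are in mm, angles in rad, forces in N, time in s.
With the tool pointing down it reaches from about 350 to 775 mm from the base axis. Payload 7.3 kg.
Tool frame: the origin (TCP) lies midway between the tips of the shut fingers; the grasp point (between the pads) lies 19 mm behind it; z points along the fingers, y is the direction in which the jaws open and shut (so a half turn about z gives the same grasp; the last joint's range is limited). The gripper opens to 92 mm and grips with 3 to 60 N. Pads are 19 mm wide; open, the fingers measure 130 mm over their backs; the gripper's body (75 mm by 190 mm) begins 47 mm behind the grasp point.
Start: joints at [0.969, 0.342, 1.524, -0, 1.275, -0.146], TCP at [231.084, 471.429, 226.741] pointing down, gripper open.
Joint ranges: [-2.53, 2.53], [-0.77, 2.02], [0.04, 2.7], [-1, 4.14], [0.28, 2.66], [-3.11, 3.11]. Speed limits (rad/s): [2.57, 2.57, 3.14, 3.14, 3.14, 3.14].

## Interface

Orientations are given as [roll, pitch, yaw] about the fixed x, y, z axes, in that order (R = Rz(yaw) Ry(pitch) Rx(roll)).
In Python, from plant import sensors, imaging, ticket gives the robot as it stands. The module is installed in compiled form; this text tells all that it offers.
- The arm moves only by the tool arm_command, never from a script. Its argument "increments" is one flat list of numbers, 5 for each row, row after row: the closure, from 0 (fully open) to 1 (shut), then the shift along the tool's x, y, z in mm, then the turn about the tool's z in degrees. In form: [hand, dx, dy, dz, spin, hand, dx, dy, dz, spin, ...]. A call has 1 to 20 rows; each row is the pose to reach, as a shift and turn from the pose commanded when the call began, along the tool's axes at that moment; what a row does not reach only later rows make up. A row lasts 1/8 s, in which the tool goes at most 62.5 mm and 10.7 degrees, less where a joint would pass 70% of its speed; a pose out of reach is approached as far as the arm can. A call with a gripper value outside its range is refused whole. The fingers move at their own pace and stop on an object; the grip force is fixed at half the most. Time passes only in rows, so rows that repeat a pose let the fingers close. It gives the time, the measured TCP pose, the force and the opening at its end, in the units of the state.
- sensors.get_obs(): the state, without advancing time (a new reading comes with each control period).
- imaging.capture(name): name is "scene" or "top"; returns the picture (400x640x3 uint8, blue, green, red); there is no depth.
- imaging.calibration(name): a dict with "fx", "fy", "cx", "cy" (pixels), "world_to_cam" (4x4, takes a point from world to camera coordinates). Camera axes: x right, y down, z forward; pixel columns grow to the right and rows downward; lengths in mm; the calibration is good to about 2 mm. A picture is of the moment at which its call begins. calibration takes no time and is no camera call.
- ticket.close_job(): hands the job in, once; it reports no verdict.
The state is a dict: "time": time; "joint_positions": joint angles; "dq": joint speeds; "tau": joint torques, N m; "tool_pos": TCP position; "tcp_rot": TCP orientation; "contact_force": force on the tool from outside, world axes, zero at the start; "moment": the same for the moment, N m; "grip_width": finger opening in mm.
Only numpy, scipy, OpenCV 4.12 (cv2) and the standard library are available. Lean on these libraries where they do the work, as an engineer would, in place of code of your own. Each camera call takes 0.05 s, during which the arm holds its last target. There are 200 camera calls.

## Working session

There is one attempt and no reset: what is moved stays moved. The work goes in short steps, Python scripts to look and compute and a tool call to move; the robot and the scene stay as the last step left them, time stands still between calls to the robot, and variables do not carry over. Pictures are saved under pics/ and viewed, about 8 in all and at most 12, crops included, and the job is handed in when it is done.

Besides the shell and the picture viewer there is one more tool, called after "Call:" in YAML: its name, and indented under it one key for each argument. arm_command: Moves the arm, as the interface text tells. Its arguments: {"type":"object","properties":{"increments":{"type":"array","items":{"type":"number"}}},"required":["increments"]}

```bash
mkdir -p pics; cat > h.py <<'E'
import numpy as np, cv2
from plant import sensors, imaging, ticket
def cap(n,f):
    im=imaging.capture(n); cv2.imwrite('pics/'+f,im); return im
def ray(n,u,v,z):
    c=imaging.calibration(n);T=np.array(c["world_to_cam"]);R=T[:3,:3];o=-R.T@T[:3,3]
    d=R.T@np.array([(u-c["cx"])/c["fx"],(v-c["cy"])/c["fy"],1]);return o+d*(z-o[2])/d[2]
def proj(n,P):
    c=imaging.calibration(n);T=np.array(c["world_to_cam"]);q=np.c_[np.atleast_2d(P),np.ones(len(np.atleast_2d(P)))]@T.T
    return np.c_[c["fx"]*q[:,0]/q[:,2]+c["cx"],c["fy"]*q[:,1]/q[:,2]+c["cy"]]
def st():
    o=sensors.get_obs()
    for k in ("time","tool_pos","tcp_rot","contact_force","grip_width","joint_positions"): print(k,np.round(o[k],3))
E
python3 - <<'E'
from h import *
a=cap("scene","s0.png");b=cap("top","t0.png")
for n in("scene","top"):
    T=np.array(imaging.calibration(n)["world_to_cam"]);print(n,-T[:3,:3].T@T[:3,3],T[:3,:3].round(2).tolist(),imaging.calibration(n)["fx"])
st()
E
```

```text
scene [ 646.17201902  369.15998451 1124.6608482 ] [[-0.91, 0.41, 0.01], [0.39, 0.86, -0.33], [-0.14, -0.3, -0.94]] 377.07527989366844
top [ 369.53587966   34.5053977  1338.90231627] [[0.01, -1.0, -0.02], [-0.99, -0.01, -0.11], [0.11, 0.02, -0.99]] 515.9114165550335
time 0.1
tool_pos [230.871 471.099 226.112]
tcp_rot [-3.14  -0.     2.686]
contact_force [-0.618 -0.449  0.218]
grip_width 91.59
joint_positions [ 0.969  0.343  1.525 -0.     1.275 -0.146]
```

View pics/s0.png

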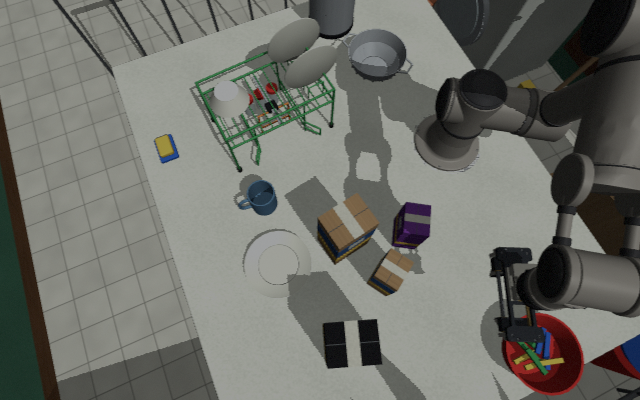

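View pics/t0.png

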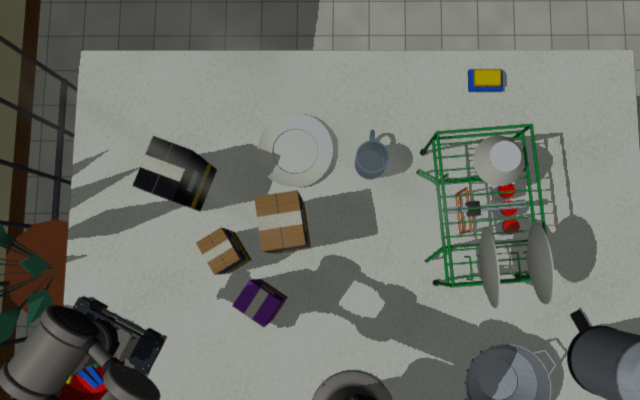

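The candidates in the top view are the large brown carton (282,222), a small brown one (222,250), purple (260,302) and black (175,175). The large brown one fits: it is neither black nor purple, and it is the larger of its colour. The plate is at (297,150), the mug at (372,158), and the rack is at right with its mouth facing left. Next I'll enlarge the carton and rack to confirm.

```bash
python3 - <<'E'
import cv2,numpy as np
b=cv2.imread('pics/t0.png');a=cv2.imread('pics/s0.png')
x=cv2.resize(b[100:300,230:560],None,fx=2.4,fy=2.4,interpolation=3)
cv2.imwrite('pics/c0.png',x)
y=cv2.resize(a[170:310,220:440],None,fx=2.5,fy=2.5,interpolation=3);z=cv2.resize(a[40:180,180:350],None,fx=2.5,fy=2.5,interpolation=3)
cv2.imwrite('pics/c1.png',cv2.resize(np.hstack([y,z]),None,fx=.8,fy=.8))
E
```

```text
(no output)
```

View pics/c0.png

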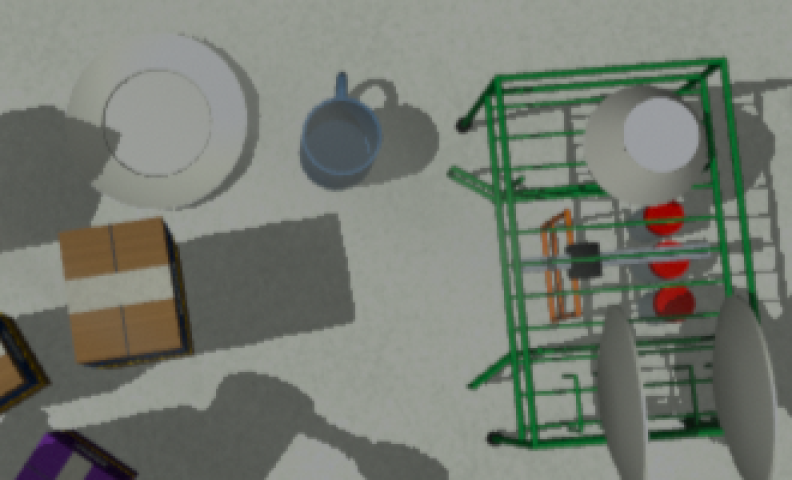

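View pics/c1.png

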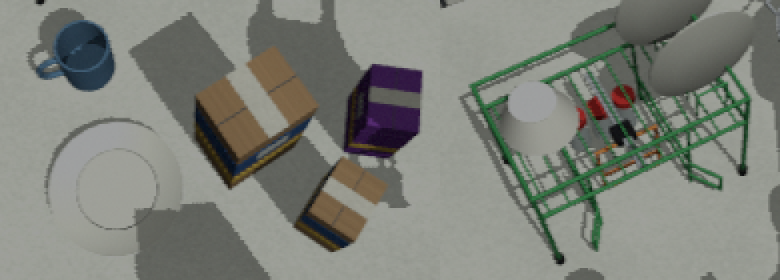

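```bash
python3 - <<'E'
from h import *
from scipy.optimize import least_squares
def cr(p): return np.array(p)/2.4+[230,100]-0.3
def show(l,pts,z):
    print(l);w=[]
    for p in pts:
        u=cr(p);w.append(ray("top",*u,z))
    w=np.array(w);print(w[:,:2].round(0).tolist(),'edges',np.linalg.norm(np.roll(w,-1,0)-w,axis=1).round(0));return w
show("carton top",[(60,231),(163,217),(182,355),(76,364)],230)
show("rim",[(497,77),(727,60),(757,440),(535,445)],205)
show("feet",[(464,125),(494,438)],0)
show("flare 65",[(452,172),(472,386)],65);show("flare30",[(452,172),(472,386)],30)
show("mug top",[(340,138)],95);show("plate",[(160,122),(70,122),(248,122)],15)
def fit(hx,hy,z,pts,n):
    M=np.array([[hx,hy],[hx,-hy],[-hx,-hy],[-hx,hy]])
    def W(p):
        c,s=np.cos(p[2]),np.sin(p[2]);return np.c_[M@np.array([[c,s],[-s,c]])+p[:2],np.full(4,z)]
    f=lambda p:(proj("top",W(p))-np.array([cr(q) for q in pts])).ravel()
    r=least_squares(f,[400,0,0]);print(n,r.x.round(3),r.fun.round(1))
    return r.x
# order +x+y (img top-left), +x-y (top right), -x-y, -x+y
cx=fit(60,47.5,230,[(60,231),(163,217),(182,355),(76,364)],"carton")
rk=fit(170,105,205,[(497,77),(727,60),(757,440),(535,445)],"rack")
c,s=np.cos(rk[2]),np.sin(rk[2]);R=np.array([[c,-s],[s,c]])
print("carton in rack",R.T@(cx[:2]-rk[:2])-[0,105],cx[2]-rk[2])
print("mouth",rk[:2]+R@[0,105])
for n,z,q in(("mug",95,(340,138)),("plate",15,(160,122)),("hoop a",136,(545,222)),("hoop b",136,(552,320))):
    print(n,R.T@(ray("top",*cr(q),z)[:2]-rk[:2])-[0,105])
E
```

```text
carton top
[[517.0, 220.0], [530.0, 126.0], [405.0, 108.0], [397.0, 203.0]] edges [ 94. 126.  95. 121.]
rim
[[667.0, -181.0], [683.0, -395.0], [334.0, -409.0], [328.0, -210.0]] edges [214. 350. 198. 340.]
feet
[[667.0, -184.0], [327.0, -211.0]] edges [341. 341.]
flare 65
[[602.0, -160.0], [381.0, -178.0]] edges [222. 222.]
flare30
[[609.0, -165.0], [382.0, -184.0]] edges [228. 228.]
mug top
[[632.0, -42.0]] edges [0.]
plate
[[666.0, 149.0], [665.0, 248.0], [666.0, 53.0]] edges [ 99. 195.  96.]
carton [4.61984e+02 1.64100e+02 1.35000e-01] [ 0.3  0.7  0.6  0.9 -0.6 -1.7 -0.3  0.2]
rack [ 5.02792e+02 -2.98747e+02  6.10000e-02] [ 1.   0.3 -0.5  2.   2.3 -2.6 -2.8  0.4]
carton in rack [-12.64493799 359.47044205] 0.07430582181843051
mouth [ 496.42014497 -193.94030179]
mug [144.17798139 143.47818501]
plate [189.6540782  332.20586933]
hoop a [ 41.10373647 -47.5800436 ]
hoop b [-54.60702981 -46.61518064]
```

The crop shows blue and yellow bands on the large brown carton, so that is the one. In rack axes it is about 361 mm out, 6 mm off centre and 0.055 rad off square. Next I'll check the nearby boxes for clearance and work out the approach.

```bash
cat >> h.py <<'E'
def inc(target,yaw):
    "tool-axis shift and spin from the present pose to a world target, tool down"
    o=sensors.get_obs();from_r=__import__("scipy.spatial.transform",fromlist=["Rotation"]).Rotation.from_euler("xyz",o["tcp_rot"]).as_matrix()
    d=from_r.T@(np.array(target)-o["tool_pos"]);s=-np.degrees((yaw-o["tcp_rot"][2]+np.pi)%(2*np.pi)-np.pi)
    print("inc",d.round(1),"spin",round(s,1))
E
python3 - <<'E'
from h import *
for n,q in(("small",[(198,237),(228,228),(250,262),(215,273)]),("purple",[(233,302),(254,280),(287,297),(262,326)])):
  for z in (0,150,200): print(n,z,[ray("top",*p,z)[:2].round(0).tolist() for p in q])
inc((231,471,330),2.686); inc((451,245,330),1.706); inc((451,245,210),1.706)
E
```

```text
small 0 [[438.0, 404.0], [462.0, 326.0], [374.0, 266.0], [345.0, 356.0]]
small 150 [[430.0, 363.0], [452.0, 294.0], [374.0, 240.0], [348.0, 320.0]]
small 200 [[428.0, 349.0], [448.0, 283.0], [374.0, 232.0], [349.0, 308.0]]
purple 0 [[272.0, 308.0], [328.0, 255.0], [286.0, 169.0], [212.0, 231.0]]
purple 150 [[283.0, 277.0], [333.0, 230.0], [295.0, 154.0], [230.0, 209.0]]
purple 200 [[286.0, 267.0], [335.0, 222.0], [298.0, 149.0], [236.0, 202.0]]
inc [-1.000e-01 -2.000e-01 -1.039e+02] spin -0.0
inc [-297.2 -106.3 -103.8] spin 56.1
inc [-297.2 -106.1   16.2] spin 56.1
```

Call:
arm_command:
  increments: [0.5,0,0,-52,0,0.5,0,0,-104,0,0.5,-50,-18,-104,9,0.5,-100,-36,-104,19,0.5,-150,-54,-104,28,0.5,-200,-71,-104,38,0.5,-250,-89,-104,47,0.5,-297,-106,-104,56,0.5,-297,-106,-104,56,0.5,-297,-106,-104,56,0.5,-297,-106,-64,56,0.5,-297,-106,-24,56,0.5,-297,-106,16,56,0.5,-297,-106,16,56,0.5,-297,-106,16,56]

```text
time: 1.98
tool_pos: [451.4, 246.6, 212.4]
tcp_rot: [3.139, -0.001, 1.71]
contact_force: [0.3, -0.1, 0.7]
grip_width: 46.1
```

```bash
python3 - <<'E'
from h import *
a=cap("top","t1.png");b=cap("scene","s1.png");st()
cv2.imwrite('pics/c2.png',np.hstack([cv2.resize(a[130:330,150:400],None,fx=1.6,fy=1.6),cv2.resize(b[150:350,220:470],None,fx=1.6,fy=1.6)]))
E
```

```text
time 2.075
tool_pos [451.831 246.321 212.754]
tcp_rot [ 3.138e+00 -1.000e-03  1.709e+00]
contact_force [0.344 0.169 0.002]
grip_width 45.593
joint_positions [0.35  0.333 1.578 0.    1.227 0.211]
```

View pics/c2.png

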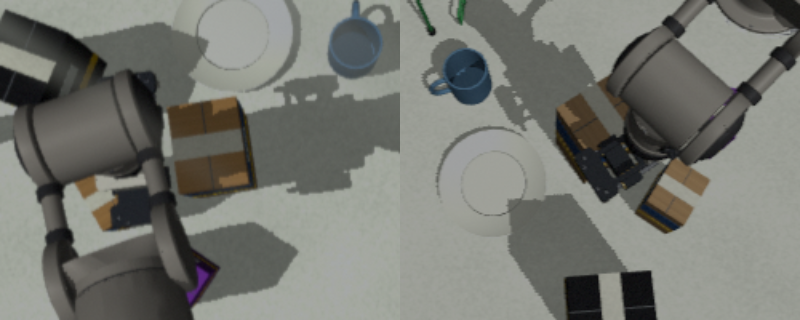

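The picture shows the carton upright and undisturbed, with the fingers squarely behind it and clear of the small carton. Now the push.

Call:
arm_command:
  increments: [0.5,-10,0,0,0,0.5,-18,0,0,0,0.5,-22,0,0,0,0.5,-26,0,0,0,0.5,-30,0,0,0,0.5,-34,0,0,0,0.5,-38,0,0,0,0.5,-42,0,0,0,0.5,-46,0,0,0]

```text
time: 3.2
tool_pos: [457.4, 199.7, 210.7]
tcp_rot: [3.142, -0.0, 1.708]
contact_force: [-0.1, 1.6, 0.4]
grip_width: 45.9
```

```bash
python3 - <<'E'
from h import *
a=cap("top","t2.png");b=cap("scene","s2.png")
cv2.imwrite('pics/c3.png',np.hstack([cv2.resize(a[130:330,150:400],None,fx=1.6,fy=1.6),cv2.resize(b[150:350,220:470],None,fx=1.6,fy=1.6)]))
E
```

```text
(no output)
```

View pics/c3.png

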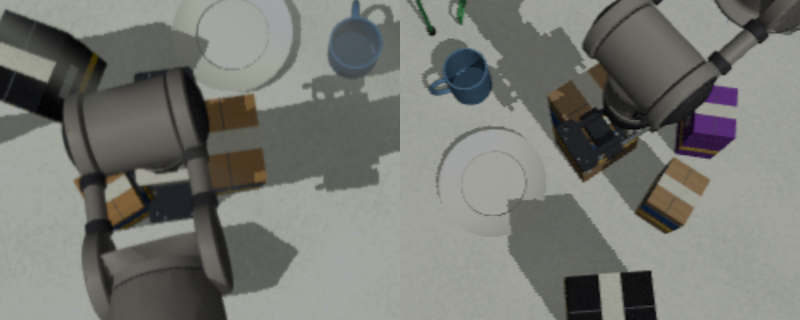

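The top view no longer shows the carton's -y face below the top edge, so it is tipping rather than sliding. I'll carry on.

Call:
arm_command:
  increments: [0.5,-5,0,0,0,0.5,-10,0,0,0,0.5,-15,0,0,0,0.5,-20,0,0,0,0.5,-25,0,0,0,0.5,-30,0,0,0,0.5,-35,0,0,0,0.5,-40,0,0,0,0.5,-45,0,0,0,0.5,-50,0,0,0,0.5,-55,0,0,0,0.5,-60,0,0,0,0.5,-65,0,0,0,0.5,-70,0,0,0,0.5,-70,0,0,0,0.5,-70,0,0,0]

```text
time: 5.3
tool_pos: [467.0, 130.7, 210.7]
tcp_rot: [3.141, -0.0, 1.708]
contact_force: [0.5, 0.7, -0.8]
grip_width: 45.6
```

```bash
python3 - <<'E'
from h import *
a=cap("top","t3.png");b=cap("scene","s3.png");st()
cv2.imwrite('pics/c4.png',np.hstack([cv2.resize(a[120:310,210:450],None,fx=1.6,fy=1.6),cv2.resize(b[70:260,200:450],None,fx=1.6,fy=1.6)]))
E
```

```text
time 5.4
tool_pos [466.991 130.76  210.741]
tcp_rot [ 3.142 -0.     1.709]
contact_force [0.317 0.291 0.518]
grip_width 46.076
joint_positions [ 0.115  0.283  1.656  0.     1.202 -0.023]
```

View pics/c4.png

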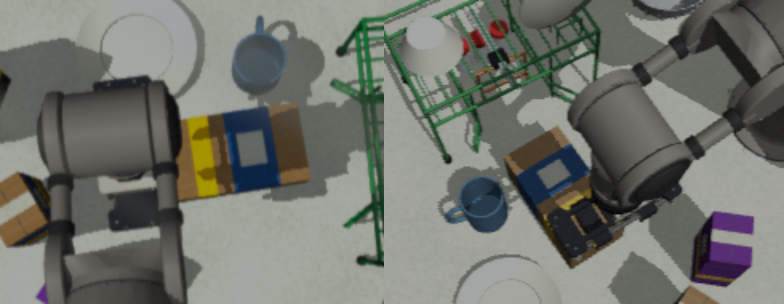

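The carton is flat on its side, with the top end towards the rack at crop (293,101)-(310,181). The mug and plate are undisturbed. I'll back off and measure.

Call:
arm_command:
  increments: [0.5,20,0,0,0,0.5,40,0,0,0,0.5,60,0,0,0,0.5,60,0,0,0]

```text
time: 5.9
tool_pos: [458.5, 191.0, 210.7]
tcp_rot: [3.142, -0.0, 1.711]
contact_force: [0.7, -0.2, 0.4]
grip_width: 45.8
```

```bash
python3 - <<'E'
from h import *
a=cap("top","t4.png");st()
cv2.imwrite('pics/c5.png',cv2.resize(a[120:310,230:500],None,fx=2.9,fy=2.9,interpolation=3))
E
```

```text
time 5.95
tool_pos [458.67  190.274 210.666]
tcp_rot [-3.142  0.     1.71 ]
contact_force [ 0.253 -0.567 -0.434]
grip_width 46.194
joint_positions [ 0.239  0.304  1.626 -0.     1.211  0.1  ]
```

View pics/c5.png

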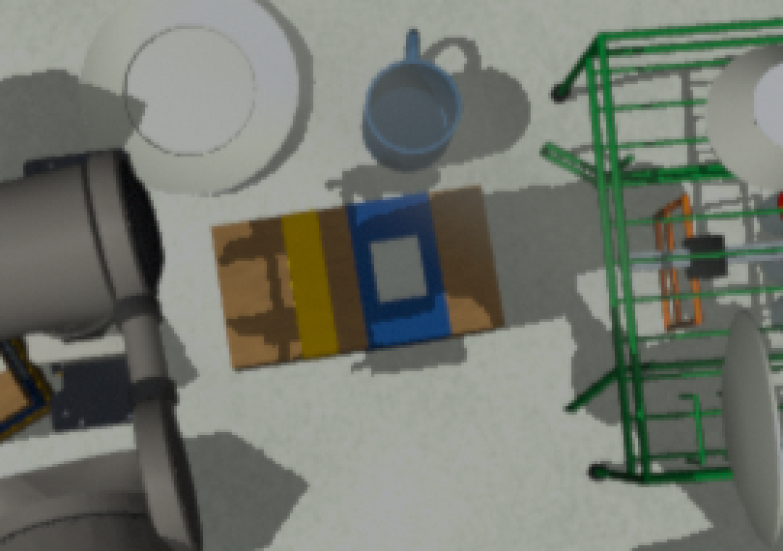

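```bash
cat > g.py <<'E'
from h import *
def w(p,z): return ray("top",p[0]/2.9+230-.3,p[1]/2.9+120-.3,z)[:2]
f1,f2=w((560,93),5),w((598,471),5);g1,g2=w((546,151),50),w((571,408),50)
r1,r2=w((600,37),205),w((640,480),205)
th=[np.arctan2(*(a-b)[::-1]) for a,b in((f1,f2),(g1,g2),(r1,r2))]
if __name__=="__main__":
    print("yaws",np.round(th,3),"feet",f1,f2,"flare",g1,g2,"rim",r1,r2)
    th=np.mean(th);R=np.array([[np.cos(th),-np.sin(th)],[np.sin(th),np.cos(th)]])
    mo=(f1+f2)/2
    C=np.array([w(p,95) for p in((211,227),(480,186),(504,328),(233,370))])
    e=np.linalg.norm(np.roll(C,-1,0)-C,axis=1);print("carton",C.round(0).tolist(),e.round())
    print("in mouth frame",((C-mo)@R).round(1).tolist())
    d=(C[1]+C[2]-C[0]-C[3]);yaw=np.arctan2(d[0],-d[1]);print("carton yaw",yaw,"rack",th,"mouth",mo,(g1+g2)/2,(r1+r2)/2)
    for n,p,z in(("flares",g1,0),("",g2,0),("rim",r1,0),("",r2,0),("hoopbot",w((657,218),22),0),("",w((667,325),22),0),("hooptop",w((684,197),130),0),("",w((697,327),130),0)): print(n,((p-mo)@R).round(1))
    mid=(C[0]+C[3])/2;print("base end mid",mid);u=np.array([-np.sin(yaw),np.cos(yaw)])
    t=mid+u*(9.5+25);inc((*t,210),yaw+np.pi/2);inc((*t,42),yaw+np.pi/2);print(t)
E
python3 g.py
```

```text
yaws [0.086 0.084 0.072] feet [ 665.54587655 -182.20129282] [ 327.38298803 -211.27146675] flare [ 604.10871158 -162.12182196] [ 381.81779531 -180.85598452] rim [ 665.27545351 -180.99135775] [ 327.34157732 -205.50199561]
carton [[530.0, 126.0], [566.0, -100.0], [447.0, -119.0], [410.0, 106.0]] [228. 121. 227. 121.]
in mouth frame [[59.5, 318.6], [77.1, 91.0], [-43.1, 81.6], [-61.3, 308.3]]
carton yaw 0.15934333809093734 rack 0.08074575010306509 mouth [ 496.46443229 -196.73637978] [ 492.96325344 -171.48890324] [ 496.30851542 -193.24667668]
flares [110.1  25.8]
 [-113.    25.1]
rim [169.5   2.1]
 [-169.3    4.9]
hoopbot [ 47.6 -70.7]
 [-47.2 -69.9]
hooptop [ 50.3 -68.6]
 [-55.5 -68.2]
base end mid [470.2754877  115.62729165]
inc [-41.    0.4   0.7] spin -1.2
inc [-41.    0.4 168.7] spin -1.2
[464.80137623 149.69023491]
```

Scale checks agree: feet 340 mm apart, flares ±110 mm and the carton footprint 228 x 121 mm. In rack axes the carton is about +8 mm off centre and 0.079 rad off square, with its top end about 85 mm from the mouth. The divider looks to be about 70 mm inside. Lowering behind the base end.

Call:
arm_command:
  increments: [0.3,-20,0,0,-1,0.3,-40,0,0,-1.2,0.3,-40,0,40,-1.2,0.3,-40,0,80,-1.2,0.3,-40,0,120,-1.2,0.3,-40,0,150,-1.2,0.3,-40,0,168,-1.2,0.3,-40,0,168,-1.2,0.3,-40,0,168,-1.2]

```text
time: 7.08
tool_pos: [464.9, 150.1, 43.4]
tcp_rot: [3.14, 0.0, 1.729]
contact_force: [1.0, -0.1, 0.4]
grip_width: 64.3
```

```bash
python3 - <<'E'
from h import *
st()
E
```

```text
time 7.075
tool_pos [464.903 150.126  43.444]
tcp_rot [3.14  0.    1.729]
contact_force [ 1.006 -0.137  0.443]
grip_width 64.281
joint_positions [ 0.155  0.512  1.849 -0.     0.779 -0.003]
```

Call:
arm_command:
  increments: [0.3,-10,0,0,0,0.3,-18,0,0,0,0.3,-22,0,0,0,0.3,-26,0,0,0,0.3,-30,0,0,0,0.3,-34,0,0,0.5,0.3,-38,0,0,1,0.3,-42,0,0,1.5,0.3,-46,0,0,2,0.3,-50,0,0,2.5,0.3,-54,0,0,3,0.3,-58,0,0,3.5,0.3,-62,0,0,4,0.3,-66,0,0,4.5,0.3,-70,0,0,4.5]

```text
time: 8.95
tool_pos: [475.4, 81.5, 42.9]
tcp_rot: [3.141, -0.001, 1.65]
contact_force: [-1.3, 6.0, 4.4]
grip_width: 64.5
```

```bash
python3 - <<'E'
from h import *
a=cap("top","t5.png");st()
cv2.imwrite('pics/c6.png',cv2.resize(a[120:310,230:500],None,fx=2.9,fy=2.9,interpolation=3))
E
```

```text
time 9.0
tool_pos [475.456  81.023  42.894]
tcp_rot [ 3.141 -0.     1.65 ]
contact_force [-0.698  3.557  1.539]
grip_width 64.316
joint_positions [ 0.01   0.506  1.866  0.     0.77  -0.07 ]
```

View pics/c6.png

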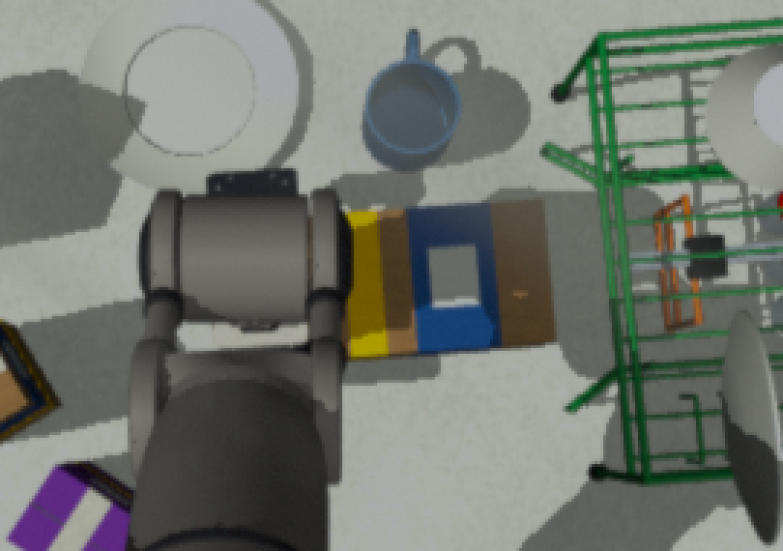

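The carton has turned close to square and its top end is at crop (544,199)-(555,344), just short of the flares. Measuring its offset.

```bash
cat > m.py <<'E'
from g import *
th=.081;R=np.array([[np.cos(th),-np.sin(th)],[np.sin(th),np.cos(th)]]);mo=np.array([496.4,-195.8])
def rep(a1,a2,b1,b2):
    "a: +x side edge (rear, front), b: -x side edge"
    P=np.array([w(p,95) for p in(a1,a2,b1,b2)]);Q=(P-mo)@R;print(Q.round(1).tolist())
    for i in(0,2): d=Q[i+1]-Q[i];print("side yaw rel",np.arctan2(d[0],-d[1]).round(3))
    d=Q[1]-Q[3];print("end yaw rel",np.arctan2(d[1],d[0]).round(3),"top mid",(Q[1]+Q[3])/2)
    o=sensors.get_obs();print("tool in mouth frame",(o["tool_pos"][:2]-mo)@R,o["tcp_rot"][2]-np.pi/2-th)
E
python3 -c "
from m import *
rep((347,213),(544,199),(345,359),(555,344))"
```

```text
[[62.7, 203.0], [62.0, 37.8], [-59.0, 214.1], [-59.4, 39.9]]
side yaw rel -0.004
side yaw rel -0.002
end yaw rel -0.017 top mid [ 1.31937615 38.833718  ]
tool in mouth frame [  1.52278104 277.60951525] -0.0016664312549830446
```

The offset is +1.3 mm with yaw near 0, which is square. The carton's top end is 38 mm outside the mouth, so the divider should be about 108 mm of travel away. Pushing straight in for 80 mm.

Call:
arm_command:
  increments: [0.3,-4,0,0,0,0.3,-8,0,0,0,0.3,-12,0,0,0,0.3,-16,-0.5,0,0,0.3,-20,-0.5,0,0,0.3,-24,-0.5,0,0,0.3,-28,-0.5,0,0,0.3,-32,-1,0,0,0.3,-36,-1,0,0,0.3,-40,-1,0,0,0.3,-44,-1,0,0,0.3,-48,-1,0,0,0.3,-52,-1,0,0,0.3,-56,-1,0,0,0.3,-60,-1,0,0,0.3,-64,-1,0,0,0.3,-68,-1,0,0,0.3,-72,-1,0,0,0.3,-76,-1,0,0,0.3,-80,-1,0,0]

```text
time: 11.5
tool_pos: [480.4, 1.8, 42.8]
tcp_rot: [-3.141, -0.001, 1.65]
contact_force: [0.1, 5.7, 4.3]
grip_width: 64.5
```

Call:
arm_command:
  increments: [0.3,-2,0,0,0,0.3,-4,0,0,0,0.3,-6,0,0,0,0.3,-8,0,0,0]

```text
time: 12.0
tool_pos: [481.1, -6.1, 42.8]
tcp_rot: [-3.141, -0.001, 1.65]
contact_force: [-2.1, 7.3, 5.1]
grip_width: 64.2
```

```bash
python3 - <<'E'
from m import *
st();o=sensors.get_obs();print((o["tool_pos"][:2]-mo)@R)
E
```

```text
time 12.0
tool_pos [481.054  -6.134  42.837]
tcp_rot [-3.141e+00 -1.000e-03  1.650e+00]
contact_force [-2.141  7.32   5.052]
grip_width 64.15
joint_positions [-1.730e-01  5.040e-01  1.868e+00  1.000e-03  7.690e-01 -2.530e-01]
[5.08665065e-02 1.90285467e+02]
```

Call:
arm_command:
  increments: [0.3,-2,0,0,0,0.3,-4,0,0,0,0.3,-6,0,0,0]

```text
time: 12.38
tool_pos: [481.5, -12.1, 42.8]
tcp_rot: [-3.141, -0.001, 1.65]
contact_force: [-0.6, 7.4, 4.5]
grip_width: 64.2
```

Call:
arm_command:
  increments: [0.3,-2,0,0,0,0.3,-4,0,0,0,0.3,-6,0,0,0]

```text
time: 12.75
tool_pos: [482.0, -18.1, 42.8]
tcp_rot: [-3.141, -0.001, 1.651]
contact_force: [-1.0, 6.0, 4.8]
grip_width: 64.7
```

Still plain sliding at 6–7 N. The top end is about 61 mm in, so I'll go in 1 mm steps now.

Call:
arm_command:
  increments: [0.3,-1,0,0,0,0.3,-2,0,0,0,0.3,-3,0,0,0,0.3,-4,0,0,0]

```text
time: 13.25
tool_pos: [482.3, -22.0, 42.8]
tcp_rot: [-3.141, -0.001, 1.651]
contact_force: [-0.3, 6.3, 5.0]
grip_width: 64.5
```

Call:
arm_command:
  increments: [0.3,-1,0,0,0,0.3,-2,0,0,0]

```text
time: 13.5
tool_pos: [482.4, -24.0, 42.8]
tcp_rot: [-3.141, -0.001, 1.65]
contact_force: [-0.2, 7.0, 4.7]
grip_width: 64.3
```

Call:
arm_command:
  increments: [0.3,-1,0,0,0,0.3,-1.5,0,0,0]

```text
time: 13.75
tool_pos: [482.5, -25.3, 42.8]
tcp_rot: [-3.141, -0.001, 1.65]
contact_force: [-1.0, 8.1, 5.1]
grip_width: 64.6
```

Call:
arm_command:
  increments: [0.3,-1,0,0,0,0.3,-1.5,0,0,0]

```text
time: 14.0
tool_pos: [482.5, -26.3, 42.8]
tcp_rot: [-3.141, -0.002, 1.651]
contact_force: [-1.3, 11.1, 6.2]
grip_width: 64.6
```

Force is rising at roughly 3 N/mm, so that is the divider, at about 68–69 mm as seen. I'll hold one row to confirm.

Call:
arm_command:
  increments: [0.3,0,0,0,0,0.3,0,0,0,0]

```text
time: 14.25
tool_pos: [482.5, -26.4, 42.8]
tcp_rot: [-3.141, -0.002, 1.651]
contact_force: [-0.6, 9.7, 5.2]
grip_width: 64.3
```

```bash
python3 - <<'E'
from h import *
a=cap("top","t7.png");st()
cv2.imwrite('pics/c7.png',cv2.resize(a[120:310,230:500],None,fx=2.9,fy=2.9,interpolation=3))
E
```

```text
time 14.3
tool_pos [482.529 -26.363  42.855]
tcp_rot [-3.141e+00 -2.000e-03  1.651e+00]
contact_force [-1.35  10.262  5.68 ]
grip_width 64.562
joint_positions [-0.214  0.507  1.862  0.002  0.773 -0.295]
```

View pics/c7.png

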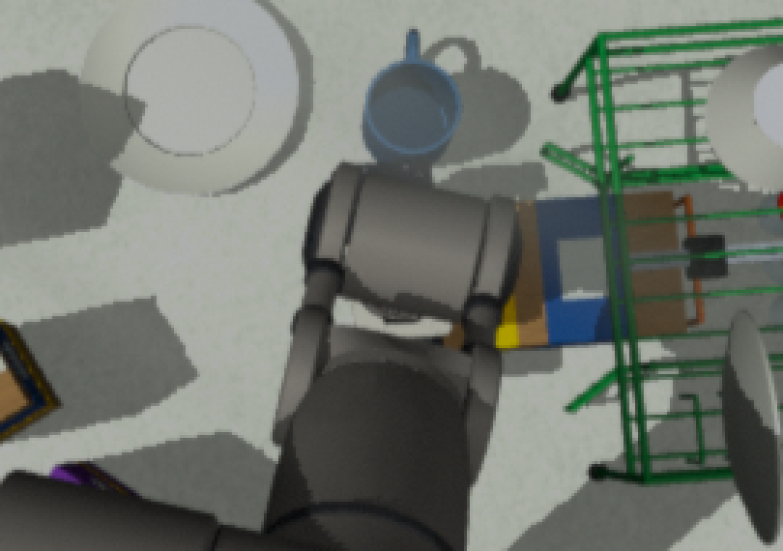

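The carton's top end, at crop (677,190)-(689,332), sits against the orange hoop, square between the fences. The mug and plate are untouched. I'll back away gently, rise, and do a last look.

Call:
arm_command:
  increments: [0.3,1,0,0,0,0.3,2,0,0,0,0.3,4,0,0,0,0.3,10,0,0,0,0.3,25,0,0,0,0.3,50,0,0,0,0.3,80,0,0,0,0.3,80,0,-50,0,0.3,80,0,-100,0,0.3,110,0,-150,0,0.3,150,0,-170,0,0.3,190,0,-170,0,0.3,190,0,-170,0,0.3,190,0,-170,0]

```text
time: 16.05
tool_pos: [467.4, 162.1, 212.4]
tcp_rot: [-3.141, 0.0, 1.652]
contact_force: [-1.1, 0.0, -0.6]
grip_width: 64.1
```

```bash
python3 - <<'E'
from h import *
a=cap("top","t8.png");b=cap("scene","s8.png");st()
cv2.imwrite('pics/c8.png',cv2.resize(a[120:310,230:500],None,fx=2.9,fy=2.9,interpolation=3))
cv2.imwrite('pics/c9.png',cv2.resize(b[40:240,170:440],None,fx=2.9,fy=2.9,interpolation=3))
E
```

```text
time 16.15
tool_pos [467.725 161.338 212.424]
tcp_rot [-3.141  0.     1.65 ]
contact_force [ 1.109  0.033 -1.113]
grip_width 64.455
joint_positions [ 0.177  0.3    1.627 -0.     1.215  0.098]
```

View pics/c8.png

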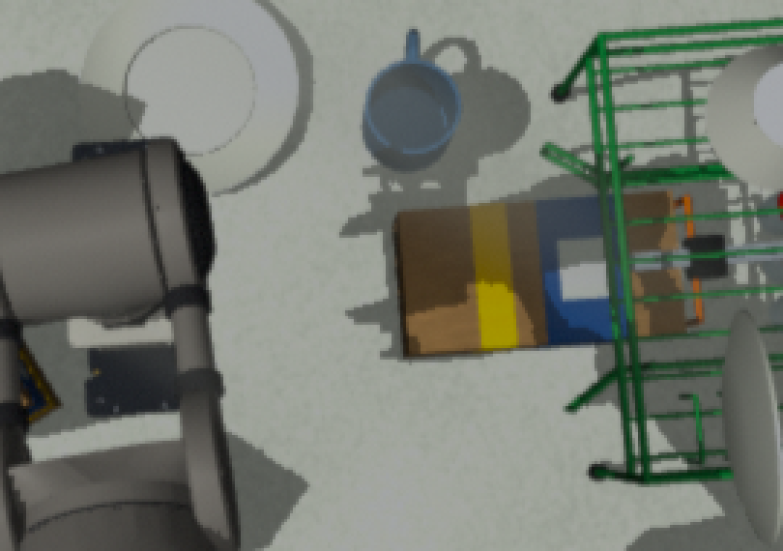

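```bash
python3 -c "
from m import *
rep((398,212),(676,191),(405,357),(688,332))"
```

```text
[[60.3, 160.3], [60.4, -72.4], [-61.0, 164.4], [-57.6, -70.2]]
side yaw rel 0.0
side yaw rel 0.014
end yaw rel -0.018 top mid [  1.40299403 -71.32678755]
tool in mouth frame [3.15700122e-01 3.58287029e+02] -0.0016934955299130888
```

View pics/c9.png

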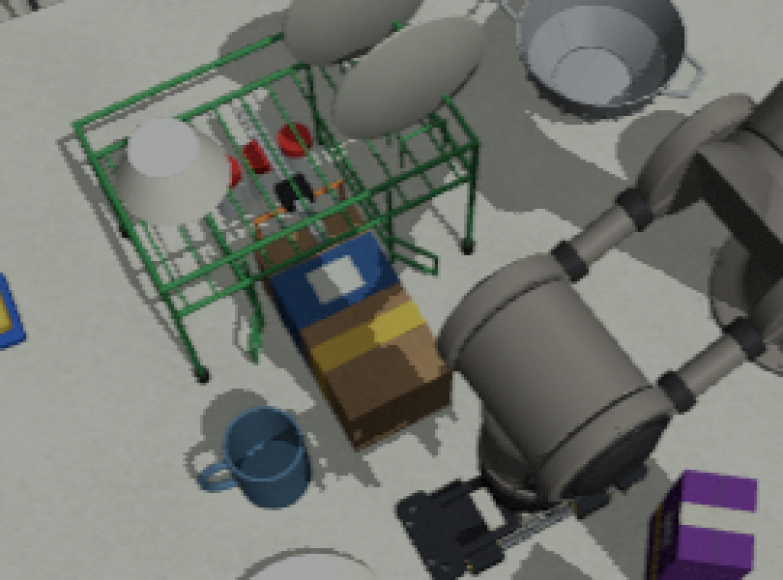

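The carton is flat, square, 1.4 mm off centre, up against the divider at about 70 mm, and the robot is clear. Handing in.

```bash
python3 -c "
from plant import ticket
print(ticket.close_job())"
```

```text
the job is handed in; nothing more can be done
None
```

The job is done and handed in at about 16 s of the 72 s allowed. The carton (the large brown one with blue and yellow bands) lies flat on its side in the bay, up against the divider.

- **Tipping:** I pushed it high up, at about 210 mm, with around 1.6 N. It fell flat towards the rack.
- **Sliding in:** I pushed its base end with two spread fingers, turned it square and slid it in. Plain sliding took about 6–7 N. The force then rose at roughly 3 N/mm at the divider, about 68–70 mm inside the mouth, and I stopped at 10–11 N total. That puts about 4 N on the divider, well under the 12 N that bends it.
- **Last checks:** The carton is 1.4 mm off the bay's centre and within about 0.02 rad of square, though the individual edges disagree by that much, about the limit of my pixel readings. It still touches the divider as far as the pictures can show. The mug, plate, rack and jars look undisturbed, and the robot is touching nothing.
- **Not measured:** I did not check for the carton springing back after release beyond these pictures, which are good to about 2 mm.

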